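# Ready the packing cradle and hold a lopsided lamp arm level above it

### The job

Pick up the mallet and use it to knock the red sprung pin of the wooden packing cradle down flush with its metal block, then set the mallet back down on the bench clear of the cradle. Then lift the blue cast lamp arm by its balance point and finish while holding it still and level, about 8 cm above the cradle and lined up with it, its big round hub over the big round pocket: do not put it down or let go. Only the mallet may touch the pin, and the other things on the bench are left where they are.

Things in the scene. Friction and masses are not known exactly. Their poses are not given: they have to be found in the camera images.
- casting_balance (a point): Balance point of the blue cast lamp arm (0.35 to 0.6 kg, lying flat), mid-height in its flat-sided bar: 14 mm wide, 20 mm tall, its middle 24 mm above the arm's underside. x runs along the bar to the small end, z up. Hub (56 mm disc, 40 mm tall) centred 60 mm away at -x; small end (30 mm disc, 38 mm tall) 140 mm away at +x. Bare bar from x = -32 to +125 mm.
- casting_hub (a point): Centre line of the lamp arm's hub (56 mm disc with a silver face and a black hole), at the bar's mid height, 24 mm above the hub's underside; axes as casting_balance.
- cradle_mid (a point): Point of the wooden packing cradle (fixed, 270 x 84 mm) over which the balance point belongs, on its centre line level with all its block tops, 22 mm above the bench. x runs to the small pocket, z up. Big 60 mm pocket at x = -60 mm, small 34 mm pocket at +140, red pin in its 36 mm metal block at +50. Hold the bar's middle about 105 mm above this point (the arm's underside 80 mm above the blocks).
- cradle_pocket (a point): Centre of the cradle's big pocket, at the height of the block tops, 22 mm above the bench; axes as cradle_mid.
- pin_top (a point): Centre of the flat top of the red sprung pin (14 mm wide), which stands up to 18 mm above its metal block and sinks straight down into it until flush (40 mm down to 22 mm above the bench).
- pin (a joint): How far the pin is driven down, in m: 0 standing fully up, 0.018 flush. It begins at 0 to 0.005. It takes about 5 N to start and 7 N at the bottom, and friction keeps it where it is driven in spite of its spring.
- mallet_head (a point): Centre of the mallet's black rubber head, an upright cylinder 48 mm wide, 72 mm tall, yellow band. The mallet (0.22 to 0.34 kg) stands on its head's lower striking face, 36 mm below this point, its handle sticking out level. x points from handle to head, z up. Its balance point lies about 16 mm behind this point, towards the handle.
- mallet_grip (a point): Point on the mallet's wooden handle 45 mm behind the head's centre, mid-height, 36 mm above the bench. The handle is 18 mm wide, 24 mm tall and runs level from 24 to 187 mm behind the head's centre; axes as mallet_head.
- marker: Bystander: yellow marker pen lying on the bench, 130 mm long, 16 mm thick; origin under its middle.
- ruler: Bystander: flat steel strip, 150 x 22 x 4 mm, lying on the bench; origin under its middle.
- tape: Bystander: orange roll of tape lying flat, 80 mm wide, 48 mm tall; origin under its middle.
- phone: Bystander: black phone lying flat, 150 x 72 x 9 mm; origin under its middle.
Things that resemble listed ones, but are neither listed nor needed, are in the scene too. What is shaped like the part that bears mallet_head but orange is not meant. Of the things that look like the part that bears casting_balance, the larger one is meant.

How it is judged:
By the outcome, as a careful person would: the job done as asked, in the order asked, and still so for the second after the job is handed in, while the arm keeps its last pose, push and grip.
It also fails if it takes over 62 s, if anything falls off the work surface, if the arm or the gripper's body presses on something with over 40 N, if the wrist force passes 120 N, or if a joint passes its speed limit or range.

### The arm

A 7-joint arm with a two-finger parallel gripper is mounted at the origin on the work surface. World frame = base frame: x ahead of the robot, y to its left, z up, the work surface at z = 0. Lengths are in m, angles in rad, forces in N, time in s.
With the tool pointing down it reaches from about 0.4 to 0.85 m from the base axis. Payload 10.4 kg.
Tool frame: the origin (TCP) lies on the mounting face of the last link; the fingertips stand 173 mm ahead of it and the grasp point (between the pads) lies 155 mm ahead of it (manip.tip_extent is the distance from the TCP to the fingertips, in m); z points along the fingers, y is the line along which they close (so a half turn about z gives the same grasp; the last joint's range is limited). The gripper opens to 85 mm and grips with 20 to 120 N. Pads are 22 mm wide; open, the fingers measure 114 mm over their backs; the gripper's body (76 mm by 85 mm) begins 54 mm behind the grasp point. The pads swing forward as they close: fully open they stand 13 mm farther back than shut.
Start: joints at [1.083, 0.332, -0.065, 1.46, 0.022, 1.35, -0.088], TCP at [0.28, -0.559, 0.405] pointing down, gripper open.
Joint ranges: [-2.6, 2.6], [-0.5, 2.12], [-1.47, 1.34], [0.16, 2.42], [-1.27, 4.41], [0.06, 2.06], [-2.6, 2.6]. Speed limits (rad/s): [2.22, 2.22, 2.79, 2.79, 3.14, 3.14, 3.14].

### API

Orientations are given as a unit quaternion [x, y, z, w].
In Python, from workcell import manip gives the robot as it stands.
- The arm moves only by the tool move_arm, never from a script. Its argument "plan" is one flat list of numbers, 7 for each row, row after row: the turn, a rotation vector about the tool's x, y, z in rad, then the shift along the tool's x, y, z in m, then the finger opening in m, from 0 to 0.0854. In form: [ax, ay, az, dx, dy, dz, gripper, ax, ay, az, dx, dy, dz, gripper, ...]. A call has 1 to 12 rows; each row is the pose to reach, as a shift and turn from the pose commanded when the call began, along the tool's axes at that moment; what a row does not reach only later rows make up. A row lasts 1/8 s, in which the tool goes at most 62.5 mm and 10.7 degrees, less where a joint would pass 70% of its speed; a pose out of reach is approached as far as the arm can. A call with a gripper value outside its range is refused whole. The fingers move at their own pace and stop on an object; "squeeze" is the grip in N (left out, the last holds). Time passes only in rows, so rows that repeat a pose let the fingers close. It gives the time, the measured TCP pose, the force, the opening and the grip force at its end, in the units of the state.
- manip.get_obs(): the state, without advancing time (a new reading comes with each control period).
- manip.camera(name): name is "scene" or "side" or "wrist"; returns a dict with "color" (480x640x3 uint8, red, green, blue), "fx", "fy", "cx", "cy" (pixels), "dist" ([k1, k2, p1, p2, k3] as OpenCV has them; the pictures are not rectified), "cam_to_world" (4x4, takes a point from camera to world coordinates); the wrist camera has in their place "mount" (4x4, takes a point from camera to tool coordinates, whose origin is the TCP and whose axes are the flange's). Camera axes: x right, y down, z forward; pixel columns grow to the right and rows downward; lengths in m; the calibration is good to about 2 mm. A picture is of the moment at which its call begins: read the wrist's pose just before it. There is no depth.
- manip.hand_in(): hands the job in; it is judged then, once.
Trained networks look in a picture, given as the dict that the camera call returned (one of the last four; its "shot" number tells which), for a name from the list of things; names that differ only in an ending like _2 or _b are one class to them, and where a whole thing is asked for, a point or a joint stands for the part that bears it (a point fixed in the world has none). Each returns a list of dicts, best first, with "conf" (0 to 1); they miss things now and then, are a little off and sometimes report something else, mostly with a low value. They report only what shows in the picture. A call takes as long as a camera call. They do not tell look-alikes from the thing itself.
- manip.look_for(picture, label): "position" ([x, y, z] in m, in the coordinates of the camera as it stood for that picture, good to about 4 mm: the middle of the surface that is visible of it).
- manip.silhouettes(picture, label): "pixels" (480x640 bool, what is visible of it).
- manip.tip_of(picture, label): "position" ([x, y, z] in m, in the coordinates of the camera as it stood for that picture, good to about 4 mm: a listed point, or the origin of a listed thing).
The state is a dict: "clock": time; "joint_pos": joint angles; "joint_velocities": joint speeds; "tau": joint torques, N m; "position": TCP position; "ee_rot": TCP orientation; "ft_force": force on the tool from outside, world axes, zero at the start; "torque": the same for the moment, N m; "grip_width": opening from 0.0 (shut) to 1.0 (fully open); "grasp_force": force on a finger pad.
Only numpy, scipy, OpenCV 4.12 (cv2) and the standard library are available. Lean on these libraries where they do the work, as an engineer would, in place of code of your own. Each camera call takes 0.05 s, during which the arm holds its last target. There are 200 camera calls.

## Working session

There is one attempt and no reset: what is moved stays moved. The work goes in short steps, Python scripts to look and compute and a tool call to move; the robot and the scene stay as the last step left them, time stands still between calls to the robot, and variables do not carry over. Pictures are saved under pics/ and viewed, at most 10 in all, crops included, and the job is handed in when it is done.

Besides the shell and the picture viewer there is one more tool, called as name(argument=value, ...) on one line, values as JSON. move_arm: Moves the arm, as the interface text tells. Its arguments: {"type":"object","properties":{"plan":{"type":"array","items":{"type":"number"}},"squeeze":{"type":"number"}},"required":["plan"]}

```bash
mkdir -p pics; cat > h.py <<'E'
import numpy as np, cv2
from scipy.spatial.transform import Rotation as R
from workcell import manip
def shot(n):
    o=manip.get_obs(); p=manip.camera(n)
    if n=="wrist":
        T=np.eye(4);T[:3,:3]=R.from_quat(o["ee_rot"]).as_matrix();T[:3,3]=o["position"]
        p_T=T@np.array(p["mount"])
    else: p_T=np.array(p["cam_to_world"])
    return p,p_T
def save(p,f): cv2.imwrite("pics/"+f,p["color"][:,:,::-1])
def pts(p,T,l,fn="tip_of"):
    return [(round(d["conf"],2),np.round((T@np.r_[d["position"],1])[:3],4)) for d in getattr(manip,fn)(p,l)]
def ray(p,T,uv,z):
    K=np.array([[p["fx"],0,p["cx"]],[0,p["fy"],p["cy"]],[0,0,1.]])
    n=cv2.undistortPoints(np.array(uv,float).reshape(-1,1,2),K,np.array(p["dist"],float)).reshape(-1,2)
    d=np.c_[n,np.ones(len(n))]@T[:3,:3].T
    return T[:3,3]+d*((z-T[2,3])/d[:,2])[:,None]
E
python3 - <<'E'
from h import *
o=manip.get_obs(); print(o)
for n in ("scene","side"):
    p,T=shot(n); save(p,n+"0.png"); print(n,T[:3,3])
    for l in ["casting_balance","casting_hub","cradle_mid","cradle_pocket","pin_top","mallet_head","mallet_grip","marker","ruler","tape","phone"]:
        print(l,pts(p,T,l))
E
```

```text
{'clock': 0.0, 'joint_pos': array([ 1.08340603,  0.33286361, -0.06470839,  1.46097514,  0.02157282,
        1.34991388, -0.0884978 ]), 'joint_velocities': array([-1.30896431e-03,  3.47525285e-04, -3.92526044e-05,  1.64463757e-04,
       -3.04755055e-05,  1.79994410e-03,  5.74228895e-05]), 'tau': array([-2.83713043e-04, -6.25433135e+01,  4.91910393e-02, -3.91610205e+01,
        1.63045147e-02,  9.74198570e-03, -1.10213176e-05]), 'position': array([ 0.28009599, -0.55856328,  0.40390478]), 'ee_rot': array([ 9.73114324e-01,  2.30321463e-01, -1.88673715e-04, -7.08156193e-04]), 'ft_force': array([ 0.1171097 , -0.50506356, -0.26477429]), 'torque': array([ 0.00900599,  0.06672178, -0.00014041]), 'grasp_force': 0.0, 'grip_width': 1.0015611889600267}
scene [1.06752265 0.28575225 0.95124906]
casting_balance [(0.85, array([0.5271, 0.0212, 0.0217])), (0.8, array([0.2347, 0.3082, 0.0137])), (0.36, array([ 0.4287, -0.1394,  0.0011]))]
casting_hub [(0.98, array([0.4734, 0.0266, 0.0271])), (0.8, array([0.2589, 0.3361, 0.0145]))]
cradle_mid [(0.58, array([0.5249, 0.2747, 0.0198]))]
cradle_pocket [(0.6
[... 719 characters left out ...]
, 0.0192])), (0.86, array([0.4674, 0.0252, 0.0244]))]
cradle_mid [(0.86, array([0.5227, 0.278 , 0.0218]))]
cradle_pocket [(0.75, array([0.466 , 0.2877, 0.0188]))]
pin_top [(0.55, array([0.578 , 0.2627, 0.0337]))]
mallet_head [(0.91, array([ 0.1286, -0.3753,  0.032 ])), (0.64, array([ 0.5947, -0.3036,  0.0331]))]
mallet_grip [(0.81, array([ 0.1623, -0.3522,  0.0352])), (0.59, array([ 0.5464, -0.3026,  0.0365]))]
marker [(0.76, array([ 0.4147,  0.1433, -0.0012])), (0.38, array([ 0.7919, -0.1348, -0.0037]))]
ruler [(0.58, array([ 0.427 , -0.1428, -0.0032]))]
tape [(0.78, array([0.7822, 0.1638, 0.0014])), (0.42, array([0.5769, 0.2633, 0.0347]))]
phone [(0.74, array([ 0.7919, -0.1316, -0.0082]))]
```

View pics/scene0.png

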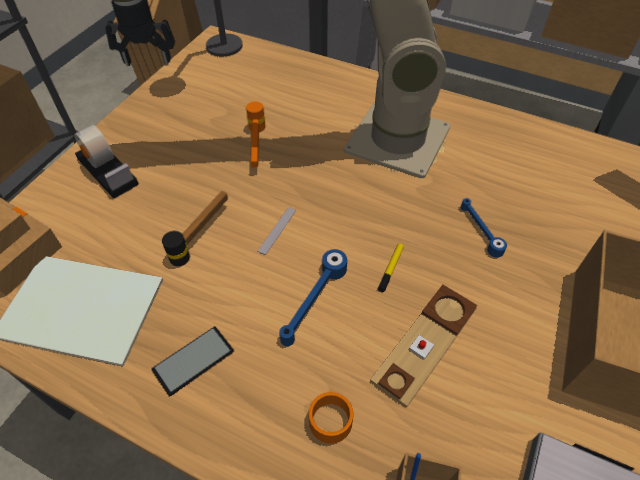

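```bash
python3 - <<'E'
from h import *
o=manip.get_obs(); Rm=R.from_quat(o["ee_rot"]).as_matrix(); print(np.round(Rm,3))
p,T=shot("wrist"); save(p,"w0.png"); print(T[:3,3],np.round(p["mount"],3),p["fx"],p["cx"],p["cy"])
for l in ["mallet_head","mallet_grip"]: print(l,pts(p,T,l))
E
```

```text
[[ 0.894  0.448 -0.   ]
 [ 0.448 -0.894  0.   ]
 [ 0.    -0.    -1.   ]]
[ 0.34505064 -0.52662372  0.37376327] [[-0.    -0.958 -0.286  0.072]
 [ 1.    -0.    -0.     0.   ]
 [ 0.    -0.286  0.958  0.031]
 [ 0.     0.     0.     1.   ]] 409.83637364548224 319.2287566038793 242.91085218406553
mallet_head [(0.64, array([ 0.1237, -0.3769,  0.0359]))]
mallet_grip [(0.63, array([ 0.165 , -0.35  ,  0.0358]))]
```

The scene picture shows the black mallet with its head at (175,248) and handle to (225,197). The big blue arm has its hub at (335,262), the cradle is at (425,345) with the red pin at (422,344). The look-alikes are the orange mallet at (255,130) and the small blue arm at (485,230).

```bash
cat >> h.py <<'E'
def rel(pos,yaw):
    o=manip.get_obs(); R0=R.from_quat(o["ee_rot"])
    c,s=np.cos(yaw),np.sin(yaw)
    Rt=R.from_matrix(np.array([[c,s,0],[s,-c,0],[0,0,-1]]))
    rv=(R0.inv()*Rt).as_rotvec(); d=R0.inv().apply(np.array(pos)-o["position"])
    n=max(np.linalg.norm(d)/.0625,np.degrees(np.linalg.norm(rv))/10.7)
    print("rel",np.round(rv,3),np.round(d,4),"rows>=",round(n,1))
E
python3 - <<'E'
from h import *
p,T=shot("scene")
a=ray(p,T,[[223,196],[180,240],[174,236]],0.048); print(a)
rel([0.55,-0.305,0.33],0.0)
E
```

```text
[[ 0.42636502 -0.28803413  0.048     ]
 [ 0.58030263 -0.30295444  0.048     ]
 [ 0.57685428 -0.32177897  0.048     ]]
rel [ 0.    -0.     0.465] [ 0.3549 -0.1058  0.0747] rows>= 6.0
```

move_arm(plan=[0,0,0.54,0.355,-0.106,0.075,0.0854,0,0,0.54,0.355,-0.106,0.075,0.0854,0,0,0.54,0.355,-0.106,0.075,0.0854,0,0,0.54,0.355,-0.106,0.075,0.0854,0,0,0.54,0.355,-0.106,0.075,0.0854,0,0,0.54,0.355,-0.106,0.075,0.0854,0,0,0.54,0.355,-0.106,0.075,0.0854,0,0,0.54,0.355,-0.106,0.075,0.0854,0,0,0.54,0.355,-0.106,0.075,0.0854], squeeze=100)

```text
clock: 2.52
position: [0.5488, -0.3067, 0.3301]
ee_rot: [0.999, -0.039, -0.0, 0.001]
ft_force: [-0.3, -1.1, 0.2]
grip_width: 0.999
grasp_force: 0.0
```

```bash
python3 - <<'E'
from h import *
p,T=shot("wrist"); save(p,"w1.png"); o=manip.get_obs(); print(o["clock"],o["position"],R.from_quat(o["ee_rot"]).as_matrix()[:,0])
for l in ["mallet_head","mallet_grip"]: print(l,pts(p,T,l))
rel([0.55,-0.305,0.191],-0.08)
E
```

```text
2.575 [ 0.54881604 -0.30676613  0.330196  ] [ 9.96945078e-01 -7.81055495e-02  1.84193527e-04]
mallet_head []
mallet_grip [(0.92, array([ 0.5522, -0.3043,  0.0358]))]
rel [ 0.001 -0.     0.002] [ 0.0008 -0.0015  0.1392] rows>= 2.2
```

View pics/w1.png

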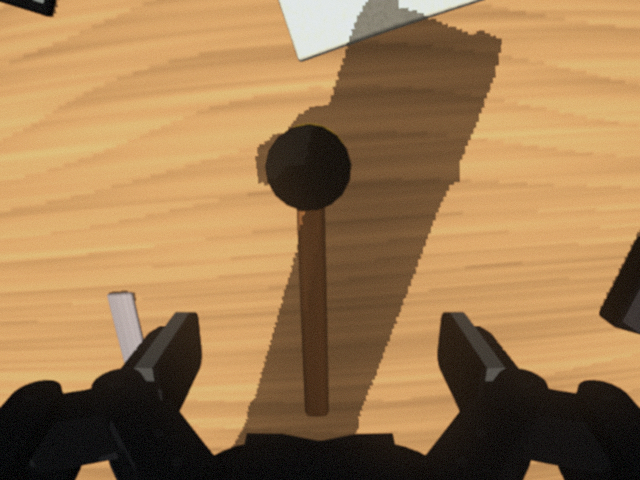

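The wrist picture shows the mallet from above: its head's top disc is centred at (308,167), and the handle's centre line runs from (312,210) to (317,413).

```bash
python3 - <<'E'
from h import *
p,T=shot("wrist")
h=ray(p,T,[[308,167]],0.072)[0]; a,b=ray(p,T,[[312,212],[317,413]],0.048)
yaw=np.arctan2(*(a-b)[[1,0]]); u=np.array([np.cos(yaw),np.sin(yaw),0])
print(h,a,b,yaw, np.linalg.norm(h[:2]-b[:2]))
t=b+u*0.142; t[2]=.191; t2=h-u*.045; print(t,t2)
rel(t,yaw)
E
```

```text
[ 0.5977798  -0.30471768  0.072     ] [ 0.56720297 -0.30398406  0.048     ] [ 0.41528785 -0.29496899  0.048     ] -0.05927331417632359 0.1827521551245205
[ 0.55703847 -0.30338087  0.191     ] [ 0.55285883 -0.30205194  0.072     ]
rel [ 0.001 -0.    -0.018] [ 0.0075 -0.0033  0.1391] rows>= 2.2
```

move_arm(plan=[0,0,-0.018,0.004,-0.004,0.06,0.0854,0,0,-0.018,0.004,-0.004,0.11,0.0854,0,0,-0.018,0.004,-0.004,0.139,0.0854,0,0,-0.018,0.004,-0.004,0.139,0.0854,0,0,-0.018,0.004,-0.004,0.139,0.01,0,0,-0.018,0.004,-0.004,0.139,0.01,0,0,-0.018,0.004,-0.004,0.139,0.01,0,0,-0.018,0.004,-0.004,0.139,0.01,0,0,-0.018,0.004,-0.004,0.139,0.01,0,0,-0.018,0.004,-0.004,0.139,0.01], squeeze=100)

```text
clock: 3.98
position: [0.5545, -0.3014, 0.1917]
ee_rot: [1.0, -0.029, 0.001, 0.0]
ft_force: [-1.6, -0.8, 6.7]
grip_width: 0.195
grasp_force: 97.6
```

move_arm(plan=[0,0,0,0,0,-0.05,0.01,0,0,0,0,0,-0.1,0.01,0,0,0,0,-0.05,-0.12,0.01,0,0,0,-0.01,-0.11,-0.12,0.01,0,0,0,-0.02,-0.17,-0.12,0.01,0,0,0,-0.02,-0.23,-0.12,0.01,0,0,0,-0.03,-0.29,-0.12,0.01,0,0,0,-0.03,-0.35,-0.12,0.01,0,0,0,-0.04,-0.41,-0.12,0.01,0,0,0,-0.05,-0.47,-0.12,0.01,0,0,0,-0.054,-0.53,-0.12,0.01,0,0,0,-0.054,-0.565,-0.12,0.01])

```text
clock: 5.48
position: [0.5313, 0.2695, 0.3105]
ee_rot: [1.0, -0.027, -0.0, -0.0]
ft_force: [1.0, -0.5, -3.2]
grip_width: 0.195
grasp_force: 98.3
```

```bash
python3 - <<'E'
from h import *
p,T=shot("side"); save(p,"s1.png"); o=manip.get_obs(); print(o["clock"],o["position"],R.from_quat(o["ee_rot"]).as_matrix()[:,0],o["ft_force"])
for l in ["mallet_head","mallet_grip","pin_top"]: print(l,pts(p,T,l))
p,T=shot("scene")
for l in ["mallet_head","mallet_grip","pin_top"]: print(l,pts(p,T,l))
rel([0.533,0.2655,0.25],-0.059)
E
```

```text
5.525 [0.53060524 0.27329301 0.31048413] [ 0.99873869 -0.05019419 -0.00125659] [-3.66516407  3.19571088 -2.85628405]
mallet_head [(0.95, array([0.5757, 0.2653, 0.1496])), (0.92, array([ 0.1268, -0.3722,  0.0337]))]
mallet_grip [(0.65, array([0.5256, 0.2663, 0.1534])), (0.63, array([ 0.7921, -0.132 , -0.0043])), (0.58, array([ 0.1638, -0.3548,  0.0369])), (0.57, array([0.4645, 0.2888, 0.018 ])), (0.2, array([0.5322, 0.0197, 0.0245]))]
pin_top [(0.65, array([0.5756, 0.2624, 0.0338]))]
mallet_head [(0.63, array([ 0.1276, -0.3748,  0.0337])), (0.62, array([0.5776, 0.2586, 0.1567]))]
mallet_grip [(0.76, array([ 0.168 , -0.3563,  0.0352])), (0.61, array([0.5317, 0.2601, 0.1564]))]
pin_top [(0.73, array([4.170e-01, 1.387e-01, 1.000e-04])), (0.57, array([0.5749, 0.2653, 0.0384]))]
rel [ 0.001 -0.    -0.   ] [-0.0001 -0.001   0.0606] rows>= 1.0
```

View pics/s1.png

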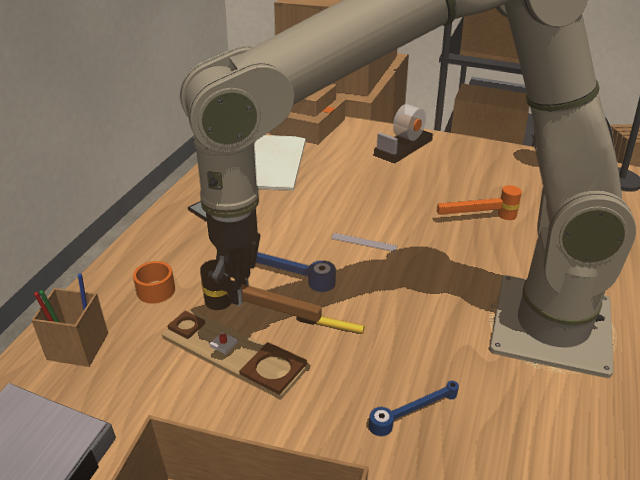

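The side picture shows the mallet held level above the cradle, its head at (217,285) over the red pin at (222,340), which is still standing up.

move_arm(plan=[0,0,0,-0.001,0,0.04,0.01,0,0,0,-0.001,0,0.065,0.01,0,0,0,-0.001,0,0.075,0.01,0,0,0,-0.001,0,0.08,0.01,0,0,0,-0.001,0,0.085,0.01,0,0,0,-0.001,0,0.09,0.01,0,0,0,-0.001,0,0.093,0.01,0,0,0,-0.001,0,0.093,0.01])

```text
clock: 6.88
position: [0.5321, 0.2661, 0.218]
ee_rot: [1.0, -0.029, 0.001, -0.0]
ft_force: [1.0, -0.5, 0.2]
grip_width: 0.195
grasp_force: 98.9
```

move_arm(plan=[0,0,0,0,0,0.002,0.01,0,0,0,0,0,0.004,0.01,0,0,0,0,0,0.0055,0.01,0,0,0,0,0,0.0055,0.01])

```text
clock: 7.38
position: [0.5319, 0.2663, 0.2135]
ee_rot: [1.0, -0.029, 0.001, -0.0]
ft_force: [-4.6, -3.3, 15.3]
grip_width: 0.193
grasp_force: 101.1
```

move_arm(plan=[0,0,0,0,0,0.001,0.01,0,0,0,0,0,0.002,0.01,0,0,0,0,0,0.002,0.01])

```text
clock: 7.75
position: [0.5318, 0.2664, 0.2133]
ee_rot: [1.0, -0.029, 0.001, 0.0]
ft_force: [-13.6, -7.5, 34.9]
grip_width: 0.194
grasp_force: 104.0
```

move_arm(plan=[0,0,0,0,0,-0.02,0.01,0,0,0,0,0,-0.06,0.01,0,0,0,0,0,-0.11,0.01,0,0,0,0,0.05,-0.11,0.01,0,0,0,0,0.11,-0.11,0.01,0,0,0,0,0.12,-0.11,0.01,0,0,0,0,0.12,-0.11,0.01])

```text
clock: 8.62
position: [0.5247, 0.1458, 0.3201]
ee_rot: [1.0, -0.029, -0.0, 0.0]
ft_force: [-0.7, 0.8, -2.1]
grip_width: 0.194
grasp_force: 98.6
```

```bash
python3 - <<'E'
from h import *
p,T=shot("side"); print(pts(p,T,"pin_top"),pts(p,T,"mallet_head"),pts(p,T,"mallet_grip"))
q,T2=shot("scene"); print(pts(q,T2,"pin_top"),pts(q,T2,"mallet_head"))
o=manip.get_obs(); print(o["clock"],o["position"])
def crop(p,u,v): return cv2.resize(np.ascontiguousarray(p["color"][v-50:v+50,u-60:u+60,::-1]),(400,333),interpolation=cv2.INTER_CUBIC)
cv2.imwrite("pics/pin1.png",np.hstack([crop(p,222,340),crop(q,422,344)]))
E
```

```text
[(0.6, array([0.5716, 0.2623, 0.0181])), (0.18, array([0.5659, 0.1433, 0.159 ]))] [(0.85, array([0.5668, 0.1443, 0.1587])), (0.71, array([ 0.1248, -0.3727,  0.0334]))] [(0.85, array([ 0.1617, -0.3569,  0.0359])), (0.83, array([0.5201, 0.1448, 0.1644])), (0.22, array([0.5307, 0.0229, 0.0248]))]
[(0.62, array([0.5259, 0.0199, 0.0204]))] [(0.88, array([0.5699, 0.1423, 0.1666])), (0.69, array([ 0.1329, -0.3754,  0.0332])), (0.48, array([0.7836, 0.1647, 0.0038]))]
8.975 [0.52470333 0.14726411 0.32007631]
```

View pics/pin1.png

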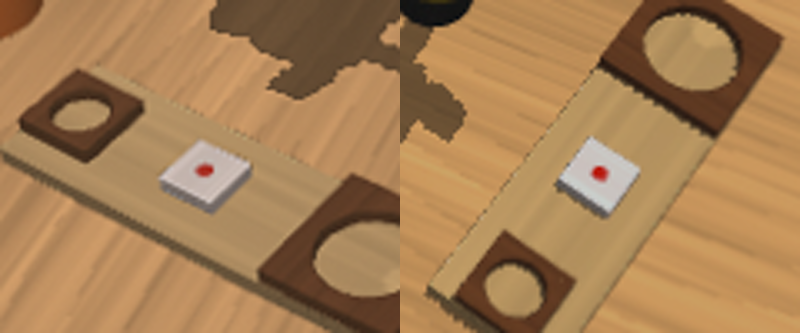

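The crops show the pin as a red dot flush in the metal block, in the side view at (205,170) and in the scene view at (600,173). Next I put the mallet back where it stood.

move_arm(plan=[0,0,0,0.01,0.06,0,0.01,0,0,0,0.02,0.12,0,0.01,0,0,0,0.03,0.18,0,0.01,0,0,0,0.03,0.24,0,0.01,0,0,0,0.04,0.3,0,0.01,0,0,0,0.045,0.36,0.02,0.01,0,0,0,0.05,0.41,0.04,0.01,0,0,0,0.056,0.446,0.07,0.01,0,0,0,0.056,0.446,0.1,0.01,0,0,0,0.056,0.446,0.115,0.01,0,0,0,0.056,0.446,0.124,0.01,0,0,0,0.056,0.446,0.127,0.01])

```text
clock: 10.48
position: [0.5557, -0.3016, 0.1936]
ee_rot: [1.0, -0.028, 0.0, 0.0]
ft_force: [-0.2, 0.5, -2.7]
grip_width: 0.193
grasp_force: 98.7
```

```bash
python3 - <<'E'
from h import *
o=manip.get_obs(); print(o["clock"],o["position"],o["ft_force"])
E
```

```text
10.475 [ 0.55568639 -0.30162523  0.19358181] [-0.23258349  0.49406294 -2.74530275]
```

move_arm(plan=[0,0,0,0,0,0.001,0.01,0,0,0,0,0,0.002,0.01,0,0,0,0,0,0.002,0.03,0,0,0,0,0,0.002,0.0854,0,0,0,0,0,0.002,0.0854,0,0,0,0,0,0.002,0.0854,0,0,0,0,0,-0.03,0.0854,0,0,0,0,0,-0.08,0.0854,0,0,0,0,0,-0.14,0.0854,0,0,0,0,0,-0.15,0.0854])

```text
clock: 11.72
position: [0.5561, -0.3025, 0.3484]
ee_rot: [1.0, -0.029, 0.004, 0.002]
ft_force: [-0.2, -0.3, -1.5]
grip_width: 0.999
grasp_force: 0.0
```

```bash
python3 - <<'E'
from h import *
p,T=shot("scene"); o=manip.get_obs(); print(o["clock"],o["position"],R.from_quat(o["ee_rot"]).as_matrix()[:,0],o["grip_width"])
for l in ["mallet_head","casting_balance","casting_hub","cradle_mid","cradle_pocket"]: print(l,pts(p,T,l))
rel([0.57,0.02,0.34],-0.1)
E
```

```text
11.775 [ 0.5558357  -0.30241836  0.34717565] [ 0.99834437 -0.05727579  0.0052911 ] 1.0004578585869537
mallet_head [(0.86, array([ 0.6029, -0.3059,  0.04  ])), (0.81, array([ 0.1337, -0.375 ,  0.0334]))]
casting_balance [(0.73, array([0.5291, 0.0191, 0.0226])), (0.56, array([0.2353, 0.3118, 0.014 ]))]
casting_hub [(0.76, array([0.2609, 0.3344, 0.0101])), (0.62, array([0.4701, 0.0251, 0.0279]))]
cradle_mid [(0.75, array([0.5268, 0.2773, 0.019 ])), (0.75, array([ 0.5562, -0.3034,  0.0376]))]
cradle_pocket [(0.58, array([0.4672, 0.2854, 0.02  ]))]
rel [-0.001  0.003  0.043] [-0.0033 -0.3224  0.0016] rows>= 5.2
```

move_arm(plan=[0,0,0.03,0,-0.06,0,0.0854,0,0,0.03,0,-0.12,0,0.0854,0,0,0.03,0,-0.18,0,0.0854,0,0,0.03,0,-0.24,0,0.0854,0,0,0.03,0,-0.3,0,0.0854,0,0,0.03,0,-0.32,0,0.0854,0,0,0.03,0,-0.32,0,0.0854,0,0,0.03,0,-0.32,0,0.0854])

```text
clock: 13.02
position: [0.5735, 0.0157, 0.3424]
ee_rot: [0.999, -0.044, -0.001, 0.0]
ft_force: [-0.7, -1.7, -0.2]
grip_width: 0.999
grasp_force: 0.0
```

```bash
python3 - <<'E'
from h import *
p,T=shot("wrist"); save(p,"w2.png"); o=manip.get_obs(); print(o["clock"],o["position"],R.from_quat(o["ee_rot"]).as_matrix()[:,0])
for l in ["casting_balance","casting_hub"]: print(l,pts(p,T,l))
E
```

```text
13.075 [0.57351402 0.01544381 0.34261921] [ 9.95991183e-01 -8.94477758e-02 -8.11259281e-04]
casting_balance [(0.72, array([0.5338, 0.0223, 0.0265]))]
casting_hub [(0.91, array([0.4728, 0.0266, 0.0228])), (0.63, array([0.5264, 0.2735, 0.0244]))]
```

View pics/w2.png

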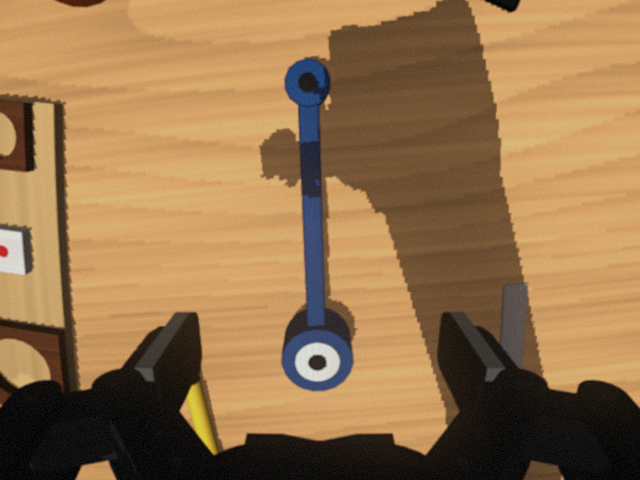

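The wrist picture shows the lamp arm's hub face centred at (317,358), its small end at (307,82), and the bar from (309,108) to (315,325).

```bash
python3 - <<'E'
from h import *
p,T=shot("wrist")
h=ray(p,T,[[317,359]],0.040)[0]; s=ray(p,T,[[307.5,82]],0.039)[0]; a,b=ray(p,T,[[309.5,110],[315,305]],0.034)
print(h,s,np.linalg.norm(h[:2]-s[:2]))
y1=np.arctan2(*(s-h)[[1,0]]); y2=np.arctan2(*(a-b)[[1,0]]); print(y1,y2)
u=np.array([np.cos(y1),np.sin(y1)]); bp=h[:2]+.06*u; bp2=s[:2]-.14*u; print(bp,bp2)
m=(bp+bp2)/2
rel([*m,0.179],y1)
E
```

```text
[0.47290012 0.02580488 0.04      ] [0.6705445  0.01368648 0.039     ] 0.1980155402586635
-0.06123750541108148 -0.06693769194758126
[0.53278766 0.02213292] [0.53080692 0.02225437]
rel [ 0.     0.    -0.028] [-0.0421 -0.0026  0.164 ] rows>= 2.7
```

move_arm(plan=[0,0,-0.026,-0.042,-0.003,0.04,0.0854,0,0,-0.026,-0.042,-0.003,0.09,0.0854,0,0,-0.026,-0.042,-0.003,0.14,0.0854,0,0,-0.026,-0.042,-0.003,0.162,0.0854,0,0,-0.026,-0.042,-0.003,0.162,0.0854,0,0,-0.026,-0.042,-0.003,0.162,0.005,0,0,-0.026,-0.042,-0.003,0.162,0.005,0,0,-0.026,-0.042,-0.003,0.162,0.005,0,0,-0.026,-0.042,-0.003,0.162,0.005,0,0,-0.026,-0.042,-0.003,0.162,0.005,0,0,-0.026,-0.042,-0.003,0.162,0.005], squeeze=80)

```text
clock: 14.6
position: [0.5322, 0.0239, 0.1819]
ee_rot: [1.0, -0.031, 0.0, 0.0]
ft_force: [-1.3, -0.6, 6.4]
grip_width: 0.147
grasp_force: 79.0
```

```bash
python3 - <<'E'
from h import *
o=manip.get_obs(); print(o["clock"],o["position"],R.from_quat(o["ee_rot"]).as_matrix()[:,0],o["ft_force"])
E
```

```text
14.6 [0.53221577 0.02385647 0.18194635] [ 9.98124850e-01 -6.12036173e-02  9.49298053e-04] [-1.30741252 -0.63946934  6.3841635 ]
```

move_arm(plan=[0,0,0,0,0,-0.02,0.005,0,0,0,0,0,-0.06,0.005,0,0,0,0,0,-0.1,0.005,0,0,0,0,0,-0.14,0.005,0,0,0,0.01,-0.03,-0.15,0.005,0,0,0,0.02,-0.07,-0.15,0.005,0,0,0,0.03,-0.11,-0.15,0.005,0,0,0,0.03,-0.13,-0.15,0.005,0,0,0,0.03,-0.14,-0.15,0.005,0,0,0,0.03,-0.14,-0.15,0.005,0,0,0,0.03,-0.14,-0.15,0.005])

```text
clock: 15.98
position: [0.5706, 0.1603, 0.3311]
ee_rot: [1.0, -0.032, -0.0, 0.001]
ft_force: [-1.7, -0.4, -4.6]
grip_width: 0.147
grasp_force: 78.7
```

```bash
python3 - <<'E'
from h import *
for n,l in (("scene",[[422,346],[449.3,308.7],[396.2,380.8]]),("side",[[223.5,341],[273,367],[186.3,324.5]])):
    p,T=shot(n); print(n,ray(p,T,l,.022)[:,:2]); save(p,n+"3.png")
    for l in ["casting_balance","casting_hub","cradle_mid","cradle_pocket"]: print(l,pts(p,T,l))
p,T=shot("wrist"); save(p,"w3.png"); o=manip.get_obs(); print(o["clock"],o["position"],R.from_quat(o["ee_rot"]).as_matrix()[:,0],o["ft_force"],o["torque"])
for l in ["casting_balance","casting_hub","cradle_mid","cradle_pocket"]: print(l,pts(p,T,l))
E
```

```text
scene [[0.57621758 0.26608189]
 [0.47123535 0.28917516]
 [0.66587767 0.24601605]]
casting_balance [(0.84, array([0.5649, 0.1582, 0.1683])), (0.8, array([0.2337, 0.3109, 0.0139]))]
casting_hub [(0.81, array([0.2627, 0.3363, 0.0164])), (0.61, array([0.5088, 0.1662, 0.1771]))]
cradle_mid [(0.8, array([0.529 , 0.2761, 0.0214])), (0.28, array([0.5098, 0.1634, 0.1743]))]
cradle_pocket [(0.7, array([0.4649, 0.289 , 0.0225]))]
side [[0.57181519 0.2669608 ]
 [0.46378962 0.29464373]
 [0.65645913 0.25232399]]
casting_balance [(0.77, array([0.2347, 0.3085, 0.0154])), (0.76, array([0.5681, 0.1579, 0.1753]))]
casting_hub [(0.93, array([0.5024, 0.1599, 0.1698])), (0.69, array([0.2619, 0.3367, 0.0134])), (0.69, array([ 0.6002, -0.3048,  0.0308])), (0.23, array([ 0.5485, -0.3044,  0.0325]))]
cradle_mid [(0.61, array([0.523 , 0.2783, 0.0195])), (0.17, array([ 0.7929, -0.1316, -0.0051]))]
cradle_pocket [(0.98, array([0.4668, 0.2921, 0.0192]))]
16.525 [0.57043924 0.16182343 0.33121895] [ 9.98126129e-01 -6.11900658e-02  8.06995006e-05] [-0.08112608 -0.49203066 -5.01946265] [ 0.01050047 -0.00138285 -0.02420296]
casting_balance [(0.71, array([0.5755, 0.1615, 0.1721]))]
casting_hub []
cradle_mid [(0.66, array([0.5222, 0.2718, 0.023 ]))]
cradle_pocket [(0.6, array([0.4685, 0.2908, 0.0211]))]
```

View pics/w3.png

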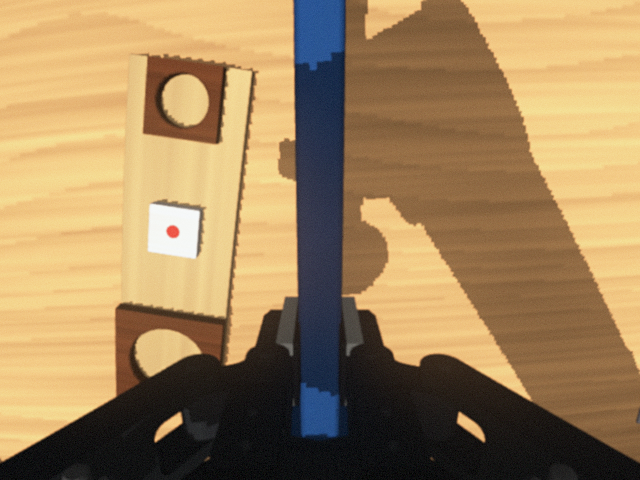

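View pics/side3.png

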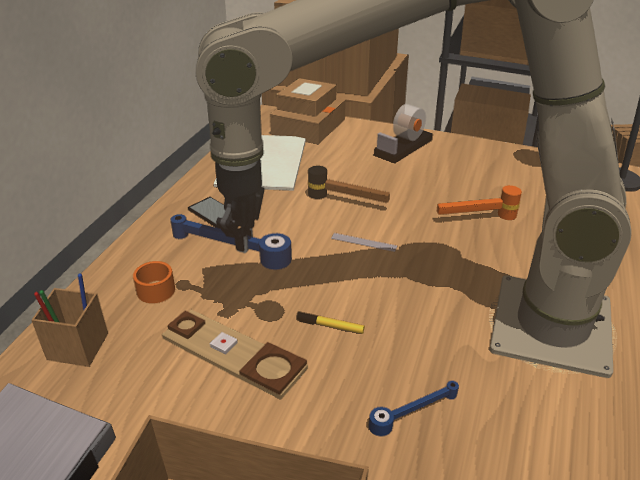

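The wrist picture shows the cradle's pin at (173,231) and small pocket at (184,100). The side picture shows the lamp arm hanging level, with the mallet standing on the bench well away from the cradle.

```bash
python3 - <<'E'
from h import *
p,T=shot("wrist")
g=p["color"].astype(int)
m=(g[...,0]>150)&(g[...,1]<90)&(g[...,2]<90); ys,xs=np.nonzero(m[180:280,120:220]); c=[xs.mean()+120,ys.mean()+180]; print(c)
a,s=ray(p,T,[c,[184,100.5]],.022)[:,:2]; print(a,s,np.linalg.norm(s-a))
q,T2=shot("scene"); g=q["color"].astype(int); m=(g[...,0]>150)&(g[...,1]<70)&(g[...,2]<70); ys,xs=np.nonzero(m[330:360,405:440]); c2=[xs.mean()+405,ys.mean()+330]; a2=ray(q,T2,[c2],.022)[0,:2]
q,T2=shot("side"); g=q["color"].astype(int); m=(g[...,0]>150)&(g[...,1]<70)&(g[...,2]<70); ys,xs=np.nonzero(m[325:360,205:240]); c3=[xs.mean()+205,ys.mean()+325]; a3=ray(q,T2,[c3],.022)[0,:2]
print(c2,a2,c3,a3)
yw=np.arctan2(*(s-a)[[1,0]]); yn=np.arctan2(.246-.2892,.6659-.4712); yp=np.arctan2(.2660-.2900,.5760-.4675)
print("yaws",yw,yn,yp)
E
```

```text
[np.float64(172.32857142857142), np.float64(231.31428571428572)]
[0.57493846 0.26568307] [0.66244447 0.24430942] 0.0900784988234772
[np.float64(421.54545454545456), np.float64(345.3636363636364)] [0.57530059 0.26481103] [np.float64(223.2), np.float64(340.7)] [0.57266398 0.26646063]
yaws -0.23956298933740897 -0.2183426283785902 -0.21769286028836937
```

```bash
python3 - <<'E'
from h import *
p,T=shot("wrist")
for e in ([[253,70],[227,360]],[[129,57],[119,300]],[[118,303],[225,319]]):
    a,b=ray(p,T,e,.015)[:,:2]; print(np.arctan2(*(a-b)[[1,0]]))
yaw=-0.22; u=np.array([np.cos(yaw),np.sin(yaw)]); m=np.array([.5745,.2657])-.05*u; print(m)
rel([*m,.285],yaw)
E
```

```text
-0.2027736091677602
-0.22879295763261284
1.3587369780102474
[0.52570513 0.27661148]
rel [ 0.    -0.     0.159] [-0.0517 -0.1118  0.0462] rows>= 2.1
```

move_arm(plan=[0,0,0.03,-0.01,-0.02,0.01,0.005,0,0,0.07,-0.023,-0.05,0.02,0.005,0,0,0.11,-0.036,-0.08,0.03,0.005,0,0,0.14,-0.047,-0.1,0.04,0.005,0,0,0.157,-0.052,-0.112,0.046,0.005,0,0,0.157,-0.052,-0.112,0.046,0.005,0,0,0.157,-0.052,-0.112,0.046,0.005,0,0,0.157,-0.052,-0.112,0.046,0.005,0,0,0.157,-0.052,-0.112,0.046,0.005])

```text
clock: 18.05
position: [0.5257, 0.2762, 0.2854]
ee_rot: [0.994, -0.109, 0.0, 0.0]
ft_force: [0.3, -0.4, -5.2]
grip_width: 0.148
grasp_force: 78.7
```

```bash
python3 - <<'E'
from h import *
o=manip.get_obs(); print(o["clock"],o["position"],o["ft_force"],o["torque"],R.from_quat(o["ee_rot"]).as_matrix()[:,0])
p,T=shot("side"); save(p,"side4.png")
for l in ["casting_balance","casting_hub"]: print(l,pts(p,T,l))
q,T2=shot("scene")
for l in ["casting_balance","casting_hub"]: print(l,pts(q,T2,l))
def crop(p,u,v): return cv2.resize(np.ascontiguousarray(p["color"][v-80:v+80,u-80:u+80,::-1]),(400,400),interpolation=cv2.INTER_CUBIC)
cv2.imwrite("pics/f.png",np.hstack([crop(p,230,320),crop(q,425,320)]))
rel([.5257,.2763,.285],-.217)
E
```

```text
18.05 [0.52574862 0.27624357 0.28541832] [ 0.33802249 -0.3531927  -5.16170861] [-0.03151966 -0.03033671 -0.0498993 ] [ 9.76095764e-01 -2.17340407e-01  4.55603500e-04]
casting_balance [(0.94, array([0.5231, 0.2742, 0.1299])), (0.92, array([0.2338, 0.3082, 0.0142])), (0.58, array([0.5263, 0.2796, 0.0227]))]
casting_hub [(0.94, array([0.462 , 0.2871, 0.1291])), (0.88, array([0.2626, 0.3374, 0.0152]))]
casting_balance [(0.68, array([0.5194, 0.2738, 0.1231])), (0.57, array([ 0.4313, -0.144 ,  0.0053])), (0.56, array([0.2365, 0.3104, 0.0125]))]
casting_hub [(0.78, array([0.261 , 0.3386, 0.0114])), (0.58, array([0.4658, 0.2889, 0.1288]))]
rel [ 0.    -0.    -0.001] [0.0004 0.0004 0.0002] rows>= 0.0
```

View pics/f.png

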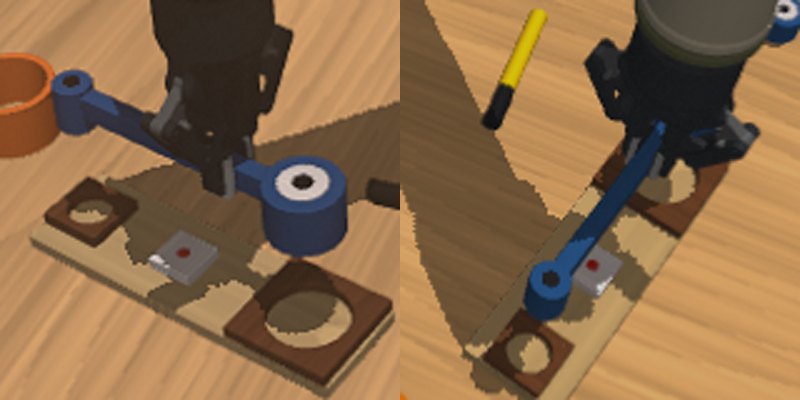

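The picture shows the arm held level over the cradle, its hub above the big pocket and the pin still flush at (183,253). The measured positions agree, so I'm handing the job in.

```bash
python3 -c "
from workcell import manip
print(manip.hand_in())"
```

```text
the job is handed in; nothing more can be done
None
```

The pin is flush, the mallet is back on the bench where it stood, and the lamp arm is held still and level about 8 cm above the cradle, hub over the big pocket; the job was handed in at about 18 s with no verdict shown.

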